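# Clear the hob into the jar tray and the utensil tray

### The arm

A 6-joint arm with a two-finger parallel gripper is mounted at the origin on a cart in front of the work surface, level with it; the furniture and walls round the work are solid. World frame = base frame: x ahead of the robot, y to its left, z up, the work surface at z = 0. Lengths are in m, angles in rad, forces in N, time in s.
With the tool pointing down it reaches from about 0.425 to 0.95 m from the base axis. Payload 3.5 kg.
Tool frame: the origin (TCP) lies at the very end of the fingers, on their centre line; the grasp point (between the pads) lies 19 mm behind it (r.grip_point_offset is the z of the grasp point in the tool frame, in m); z points along the fingers, y is the line along which they close (so a half turn about z gives the same grasp; the last joint's range is limited). The gripper opens to 85 mm and grips with 20 to 120 N. Pads are 22 mm wide; open, the fingers measure 114 mm over their backs; the gripper's body (76 mm by 85 mm) begins 54 mm behind the grasp point. The pads swing forward as they close: fully open they stand 13 mm farther back than shut.
Start: joints at [1.067, 0.286, 1.577, -0, 1.279, -0.15], TCP at [0.234, 0.633, 0.231] pointing down, gripper open.
Joint ranges: [-2.77, 2.77], [-0.9, 2.22], [0.21, 2.48], [-1.53, 4.67], [0.24, 2.81], [-2.84, 2.84]. Speed limits (rad/s): [2.79, 2.79, 3.14, 3.14, 3.14, 3.14].

### API

Orientations are given as a rotation vector (axis times angle).
In Python, from plant import r gives the robot as it stands. The module is installed in compiled form; this text tells all that it offers.
- The arm moves only by the tool drive_tool, never from a script. Its argument "series" is a list of rows, each a list of 7 numbers: the shift along the tool's x, y, z in cm, then the turn, a rotation vector about the tool's x, y, z in rad, then the closure, from 0 (fully open) to 1 (shut). A call has 1 to 5 rows; each row shifts and turns the commanded pose from where the row before left it, along the tool's axes as they then stand; what a row does not reach is not made up. A row lasts 1/12 s, in which the tool goes at most 41.7 mm and 7.16 degrees, less where a joint would pass 70% of its speed; a pose out of reach is approached as far as the arm can. A call with a gripper value outside its range is refused whole. The fingers move at their own pace and stop on an object; "squeeze" is the grip in N (left out, the last holds). Time passes only in rows, so rows that do not move let the fingers close. It gives the time, the measured TCP pose, the force, the opening and the grip force at its end, in the units of the state.
- r.read_state(): the state, without advancing time (a new reading comes with each control period).
- r.capture(name): name is "scene" or "side" or "wrist"; returns (picture, depth): 480x640x3 uint8, red, green, blue; 480x640 float32, m along the optical axis (not along the pixel's ray), 0 where there is no reading.
- r.camera_model(name): a dict with "vertical_fov" (degrees; the focal length in pixels is half the picture's height over the tangent of half this angle, whatever the lens; pixels are square), "cx", "cy" (the principal point, pixels), "rvec" (rotation vector, rad) and "tvec" (3), from world to camera coordinates, as OpenCV has them. Camera axes: x right, y down, z forward; pixel columns grow to the right and rows downward; lengths in m; the calibration is good to about 2 mm. A picture is of the moment at which its call begins: read the wrist's pose just before it. camera_model takes no time and is no camera call; for the wrist camera it gives the pose at the moment of the call.
- r.hand_in(): hands the job in; it is judged then, once.
The state is a dict: "t": time; "joint_positions": joint angles; "qd": joint speeds; "effort": joint torques, N m; "position": TCP position; "orientation": TCP orientation; "ft_force": force on the tool from outside, world axes, zero at the start; "moment": the same for the moment, N m; "width": finger opening in m; "grip_force": force on a finger pad.
Only numpy, scipy, OpenCV 4.12 (cv2) and the standard library are available. Lean on these libraries where they do the work, as an engineer would, in place of code of your own. Each camera call takes 0.05 s, during which the arm holds its last target. There are 200 camera calls.

### The job

Clear the cold hob: stand the two glass jars and the green tin upright in the three-bay tray on the worktop in order of height, the tall jar in the bay next to the steel handle, the short jar in the middle and the tin at the far end. Lay the bamboo tongs flat in the wide lane of the two-lane utensil tray and the slim wooden-handled loop tool flat in its narrow lane. Never tip a jar over, and leave the little wooden stamp standing where it is.

Things in the scene. Friction and masses are not known exactly. Their poses are not given: they have to be found in the camera images.
- tall_jar: The taller of the two glass jars of pebbles (lid and wire clips on top), 59 x 66 x 130 mm, upright, loose, 0.41 kg or so. Origin: centre of its underside, z up. The smooth glass body is 56 mm in diameter, its axis 4 mm from the origin along the jar's own +y, and runs from 0 to 105 mm high; grasp it there, 40 to 85 mm up.
- short_jar: The shorter glass jar of pebbles (lid and wire clips on top), 72 x 63 x 85 mm, upright, loose, 0.41 kg or so. Origin: centre of its underside, z up. The glass body is 60 mm in diameter, its axis 3 mm from the origin along the jar's own -x, 0 to 65 mm high; grasp it there, 25 to 55 mm up.
- tin: Round dark green tin with its lid on (the lid is fixed), 66 mm in diameter, 45 mm high, upright, loose, 0.12 kg or so. Origin: centre of its underside, z up. Grasp across the diameter, on the lid band, 28 to 42 mm up.
- tongs: Bamboo tongs lying flat on the hob (its glass is about 2.5 mm above z = 0), 157 mm long (own x), 26 mm wide (own y), 13 mm high, loose, 0.03 kg. Origin: centre of the underside. Rigid: they do not close. Grasp across both arms near the middle; jars and tin stand close beside it, easier to take once they are gone.
- loop_tool: Slim loop tool, reddish wooden handle with a small steel loop at the end, lying flat, 202 mm long (own x, loop at +x), about 20 mm wide, 17 mm high, loose, 0.05 kg. Origin: centre of the underside. Grasp across the handle (16 mm wide there) near its middle, which with the centre of mass lies 25 mm from the origin towards -x; jars and tin stand close beside it, easier to take once they are gone.
- utensil_tray: Pale wooden tray on the worktop, two lanes side by side along its x axis, 240 x 159 mm, fixed. Origin under its centre. Lanes 230 mm long inside; wide one 84 mm, middle at y = -32.5 mm; narrow one 60 mm, middle at y = +44.5 mm. Floor 7 mm, wall tops 19 mm above the origin. Note: right of y = +0.15 m a wall cabinet hangs over x > 0.61 m, underside 0.47 m up: carry things past in front of it.
- jar_tray: Pale wooden tray with three square bays in a row, 268 x 92 mm outside, fixed, with a steel bow handle projecting 29 mm from one end (its -x end). Origin: under its centre, at table height. Bays are 84 mm square inside, their middles at x = -88 mm (next to the handle), 0 and +88 mm, y = 0. Inner floor 7 mm above the origin, wall tops 19 mm, walls 4 mm thick.
- stamp: Bystander: little turned wooden stamp, 28 mm in diameter, 62 mm high, standing loose on the hob; leave it standing. Origin: centre of its underside, z up.

How it is judged:
At the end, for the whole second after the job is handed in: Tall jar, short jar, tin upright (0.08 rad) on the floors of the handle-end, middle and far bays, within 20 mm of each middle along the tray axes; tongs flat (0.08 rad) in the wide lane, loop tool in the narrow one; all at rest; stamp within 30 mm of its start (x of tall_jar in the frame of jar_tray between -0.108 and -0.068 m and y of tall_jar in the frame of jar_tray between -0.02 and 0.02 m and z of tall_jar in the frame of jar_tray between 0.002 and 0.012 m and angle between each of tall_jar, short_jar, tin's own z axis and vertical below 0.08 rad and linear speed of each of tall_jar, short_jar, tin, tongs, loop_tool below 0.02 m/s and angular speed of each of tall_jar, short_jar, tin, tongs, loop_tool below 0.2 rad/s and x of short_jar in the frame of jar_tray between -0.02 and 0.02 m and y of short_jar in the frame of jar_tray between -0.02 and 0.02 m and z of short_jar in the frame of jar_tray between 0.002 and 0.012 m and x of tin in the frame of jar_tray between 0.068 and 0.108 m and y of tin in the frame of jar_tray between -0.02 and 0.02 m and z of tin in the frame of jar_tray between 0.002 and 0.012 m and x of tongs in the frame of utensil_tray between -0.045 and 0.045 m and y of tongs in the frame of utensil_tray between -0.072 and 0.007 m and z of tongs in the frame of utensil_tray between 0.002 and 0.022 m and angle between tongs's own x axis and vertical between 1.4908 and 1.6508 rad and x of loop_tool in the frame of utensil_tray between -0.025 and 0.025 m and y of loop_tool in the frame of utensil_tray between 0.017 and 0.072 m and z of loop_tool in the frame of utensil_tray between 0.002 and 0.022 m and angle between loop_tool's own x axis and vertical between 1.4908 and 1.6508 rad and distance of stamp from where it was at the start of the episode below 0.03 m); the robot touches nothing.
It fails at once if a glass jar is tipped over (more than 0.8 rad) (angle between any of tall_jar, short_jar's own z axis and vertical above 0.8 rad).
It fails at once if the stamp is knocked over or moved more than 30 mm (distance of stamp from where it was at the start of the episode above 0.03 m or angle between stamp's own z axis and vertical above 0.6 rad).
It also fails if it takes over 134 s, if anything falls off the work surface, if the arm or the gripper's body presses on something with over 40 N, if the wrist force passes 120 N, or if a joint passes its speed limit or range.

## Working session

There is one attempt and no reset: what is moved stays moved. The work goes in short steps, Python scripts to look and compute and a tool call to move; the robot and the scene stay as the last step left them, time stands still between calls to the robot, and variables do not carry over. Pictures are saved under pics/ and viewed, at most 14 in all, crops included, and the job is handed in when it is done.

Besides the shell and the picture viewer there is one more tool, called after "Call:" as name(argument=value, ...), one argument or row to a line, values as JSON. drive_tool: Moves the arm, as the interface text tells. Its arguments: {"type":"object","properties":{"series":{"type":"array","items":{"type":"array","items":{"type":"number"}}},"squeeze":{"type":"number"}},"required":["series"]}

```bash
mkdir -p pics
cat > h.py <<'E'
import numpy as np, cv2
from plant import r
from scipy.spatial.transform import Rotation as R
def cam(n):
    m=r.camera_model(n); f=240/np.tan(np.radians(m["vertical_fov"])/2)
    K=np.array([[f,0,m["cx"]],[0,f,m["cy"]],[0,0,1]]); Rm=cv2.Rodrigues(np.array(m["rvec"],float))[0]
    return K,Rm,np.array(m["tvec"],float).ravel()
def cloud(d,c):
    K,Rm,t=c; v,u=np.mgrid[:480,:640]
    p=np.stack([(u-K[0,2])/K[0,0]*d,(v-K[1,2])/K[1,1]*d,d],-1)
    w=(p-t)@Rm; w[d==0]=np.nan; return w
def snap(n):
    c=cam(n); im,d=r.capture(n); return im,d,c,cloud(d,c)
def plane(uv,z,c):
    K,Rm,t=c; uv=np.atleast_2d(uv).astype(float)
    ray=np.c_[(uv[:,0]-K[0,2])/K[0,0],(uv[:,1]-K[1,2])/K[1,1],np.ones(len(uv))]@Rm
    o=-t@Rm; return o+ray*((z-o[2])/ray[:,2])[:,None]
def pix(p,c):
    K,Rm,t=c; q=(np.atleast_2d(p)@Rm.T+t)@K.T; return q[:,:2]/q[:,2:]
def save(n,im): cv2.imwrite('pics/'+n,im[...,::-1])
E
python3 - <<'E'
from h import *
s=r.read_state(); print({k:np.round(v,3) for k,v in s.items()}, r.grip_point_offset)
for n in ['scene','side']:
    im,d,c,w=snap(n); save(n+'0.png',im); np.savez(n+'0.npz',im=im,d=d,w=w)
    print(n,np.round(-c[2]@c[1],3),np.round(c[1][2],2),c[0][0,0],(d>0).mean())
print(R.from_rotvec(s['orientation']).as_matrix().round(3))
E
```

```text
{'t': np.float64(0.0), 'joint_positions': array([ 1.067,  0.287,  1.578,  0.   ,  1.279, -0.15 ]), 'qd': array([ 0.001,  0.001,  0.001, -0.   , -0.002,  0.001]), 'effort': array([ 1.0000e-03, -4.0598e+01, -2.9262e+01, -0.0000e+00,  6.0000e-03,
       -0.0000e+00]), 'position': array([0.234, 0.633, 0.23 ]), 'orientation': array([-5.530e-01, -3.092e+00,  3.000e-03]), 'ft_force': array([0.174, 0.669, 0.988]), 'moment': array([-0.05 ,  0.019,  0.02 ]), 'grip_force': np.float64(0.0), 'width': np.float64(0.085)} -0.0187
scene [-0.53   0.558  0.561] [ 0.8  -0.43 -0.41] 618.2857908024491 0.9960123697916666
side [0.249 0.919 0.785] [ 0.2  -0.75 -0.63] 557.8753513583295 0.9961295572916666
[[-0.938  0.346 -0.001]
 [ 0.346  0.938 -0.002]
 [ 0.    -0.002 -1.   ]]
```

View pics/scene0.png

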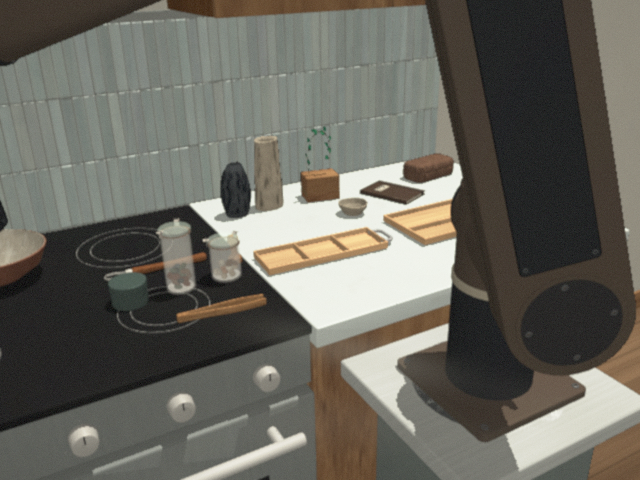

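View pics/side0.png

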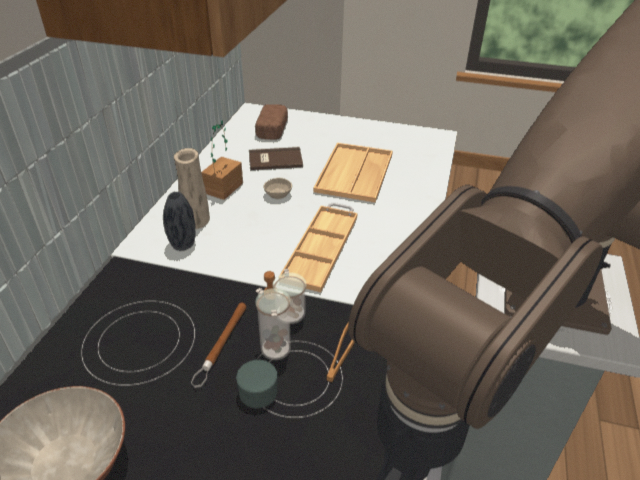

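The scene view shows the tin (128,290), tall jar (177,258), short jar (225,258), tongs (222,308) and loop tool (155,268). The side view shows the stamp's knob at (269,280), the jar tray at (322,247) with its handle at its far right end (340,207), and the utensil tray at (355,172). Next I'll make a top-down height map from both depth images.

```bash
cat > topdown.py <<'E'
from h import *
# 2mm/px; x from .3 to 1.0 (up), y from .75 (left) to -.45
S=500; X0,X1,Y0,Y1=.3,.98,-.45,.75
def top(files):
    H=np.full((int((X1-X0)*S),int((Y1-Y0)*S)),np.nan); C=np.zeros(H.shape+(3,),np.uint8)
    for f in files:
        q=np.load(f); w=q['w'].reshape(-1,3); im=q['im'].reshape(-1,3)
        ok=np.isfinite(w).all(1)&(w[:,0]>X0)&(w[:,0]<X1)&(w[:,1]>Y0)&(w[:,1]<Y1)&(w[:,2]<.16)&(w[:,2]>-.02)
        w,im=w[ok],im[ok]; o=np.argsort(w[:,2]); w,im=w[o],im[o]
        i=np.minimum(((X1-w[:,0])*S).astype(int),H.shape[0]-1); j=np.minimum(((Y1-w[:,1])*S).astype(int),H.shape[1]-1)
        b=np.isnan(H[i,j])|(w[:,2]>H[i,j]); H[i[b],j[b]]=w[b,2]; C[i[b],j[b]]=im[b]
    return H,C
if __name__=='__main__':
    H,C=top(['scene0.npz','side0.npz'])
    save('top0.png',C)
    for f in ['scene0.npz','side0.npz']:
        H,C=top([f]); m=((H>.012)).astype(np.uint8)
        n,l,st,ce=cv2.connectedComponentsWithStats(cv2.morphologyEx(m,cv2.MORPH_CLOSE,np.ones((3,3))))
        print(f)
        for k in range(1,n):
            if st[k,4]>40:
                ii,jj=np.where((l==k)&(m>0)); rc=cv2.minAreaRect(np.c_[jj,ii].astype(np.float32))
                print(st[k,4],'c',round(X1-rc[0][1]/S,3),round(Y1-rc[0][0]/S,3),'size mm',np.round(np.array(rc[1])/S*1000),'ang',round(rc[2]),'zmax',np.nanpercentile(H[l==k],98).round(3))
E
python3 topdown.py
```

```text
scene0.npz
4428 c 0.923 0.063 size mm [1022.   26.] ang 0 zmax 0.159
1052 c 0.787 -0.157 size mm [92. 72.] ang 12 zmax 0.152
387 c 0.784 -0.013 size mm [72. 46.] ang 14 zmax 0.159
1754 c 0.715 0.551 size mm [ 92. 191.] ang 3 zmax 0.069
52 c 0.8 0.069 size mm [26. 12.] ang 0 zmax 0.131
506 c 0.773 0.078 size mm [73. 44.] ang 18 zmax 0.129
386 c 0.764 -0.432 size mm [76. 32.] ang 90 zmax 0.051
1327 c 0.708 -0.326 size mm [142.  98.] ang 68 zmax 0.016
259 c 0.665 -0.183 size mm [66. 34.] ang 43 zmax 0.031
195 c 0.634 -0.156 size mm [69. 34.] ang 43 zmax 0.031
215 c 0.59 0.35 size mm [80. 16.] ang 6 zmax 0.021
89 c 0.584 0.238 size mm [16. 29.] ang 82 zmax 0.02
1026 c 0.488 -0.299 size mm [168. 206.] ang 90 zmax 0.022
1534 c 0.491 -0.008 size mm [299. 103.] ang 3 zmax 0.022
892 c 0.489 0.399 size mm [67. 65.] ang 56 zmax 0.05
706 c 0.491 0.308 size mm [59. 65.] ang 72 zmax 0.132
828 c 0.495 0.211 size mm [65. 70.] ang 72 zmax 0.087
551 c 0.375 0.268 size mm [158.  30.] ang 6 zmax 0.018
side0.npz
2047 c 0.92 0.021 size mm [ 12. 938.] ang 90 zmax 0.16
1378 c 0.788 -0.158 size mm [94. 69.] 
[... 404 characters left out ...]
0.642 -0.147 size mm [66. 25.] ang 77 zmax 0.03
56 c 0.661 -0.378 size mm [18. 31.] ang 51 zmax 0.015
80 c 0.653 -0.332 size mm [22. 44.] ang 90 zmax 0.015
553 c 0.588 0.305 size mm [166.  16.] ang 2 zmax 0.02
529 c 0.485 -0.292 size mm [190. 161.] ang 1 zmax 0.022
356 c 0.483 -0.437 size mm [ 29. 157.] ang 5 zmax 0.022
107 c 0.547 0.174 size mm [21. 24.] ang 63 zmax 0.063
1178 c 0.489 -0.009 size mm [297.  94.] ang 3 zmax 0.021
726 c 0.491 0.306 size mm [57. 66.] ang 68 zmax 0.13
905 c 0.491 0.398 size mm [66. 68.] ang 90 zmax 0.05
718 c 0.491 0.209 size mm [57. 63.] ang 19 zmax 0.086
46 c 0.474 -0.297 size mm [46.  4.] ang 0 zmax 0.024
297 c 0.373 0.278 size mm [136.  24.] ang 1 zmax 0.018
```

View pics/top0.png

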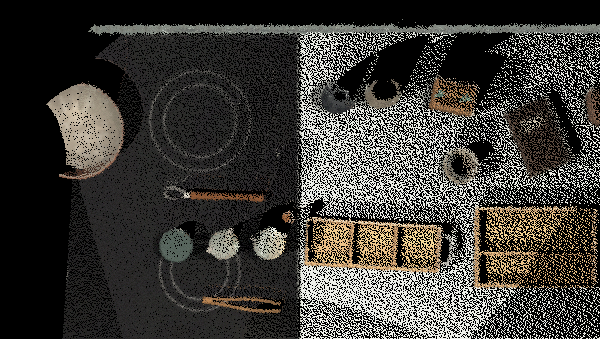

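The top-down map is clean. The tin, tall jar and short jar stand in a row at x≈0.49, with y≈0.40, 0.307 and 0.21. The stamp is at (0.547,0.174). The jar tray's handle points towards −y. The utensil tray's lanes run along y, and the wide lane looks to be on the far side. Now I'll get tighter numbers.

```bash
cat > meas.py <<'E'
from h import *
W=[np.load(f)['w'].reshape(-1,3) for f in ('scene0.npz','side0.npz')]
def box(w,x0,x1,y0,y1,z0,z1):
    return w[(w[:,0]>x0)&(w[:,0]<x1)&(w[:,1]>y0)&(w[:,1]<y1)&(w[:,2]>z0)&(w[:,2]<z1)]
def circ(p):
    A=np.c_[2*p[:,:2],np.ones(len(p))]; s=np.linalg.lstsq(A,(p[:,:2]**2).sum(1),rcond=None)[0]
    return np.round([s[0],s[1],np.sqrt(s[2]+s[0]**2+s[1]**2)],4)
P=np.vstack(W)
for n,(x,y),z0,z1,zt in [('tall',(.491,.307),.02,.09,.08),('short',(.493,.21),.015,.055,.06),('tin',(.49,.398),.012,.04,.043),('stamp',(.547,.174),.006,.06,.03)]:
    h=.045 if n!='stamp' else .02
    for k,w in enumerate(W+[P]):
        p=box(w,x-h,x+h,y-h,y+h,z0,z1); t=box(w,x-h,x+h,y-h,y+h,zt,.14)
        print(n,k,len(p),circ(p) if len(p)>20 else '', 'top ext',t.min(0).round(3),t.max(0).round(3),((t.min(0)+t.max(0))/2)[:2].round(4))
def rect(p): 
    c,s,a=cv2.minAreaRect(p[:,:2].astype(np.float32)); return np.round(c,4),np.round(s,4),round(a,1)
for k,w in enumerate(W+[P]):
    b=box(w,.42,.56,-.128,.15,.012,.026); print('jartray',k,rect(b),'ymax',b[:,1].max().round(3))
    h=box(w,.42,.56,-.18,-.135,.008,.03); print(' handle',len(h),h.min(0).round(3) if len(h) else '',h.max(0).round(3) if len(h) else '')
    print('loop',rect(box(w,.56,.62,.19,.45,.008,.03)),'tongs',rect(box(w,.34,.42,.17,.37,.008,.03)))
    u=box(w,.36,.61,-.6,-.17,.013,.027); print('utray',rect(u),u.min(0).round(3),u.max(0).round(3))
    # divider profile over x
    for y in (-.26,-.36): 
        q=box(w,.36,.6,y-.03,y+.03,.014,.027); hst,e=np.histogram(q[:,0],bins=np.arange(.38,.6,.006)); print('  div',y,[(round(e[i],3),int(hst[i])) for i in range(len(hst)) if hst[i]>3])
E
python3 meas.py
```

```text
tall 0 1038 [0.4911 0.3032 0.0255] top ext [0.461 0.275 0.08 ] [0.526 0.338 0.134] [0.4933 0.3065]
tall 1 833 [0.4909 0.3015 0.0262] top ext [0.462 0.272 0.08 ] [0.524 0.336 0.133] [0.4931 0.3037]
tall 2 1871 [0.4906 0.3031 0.0251] top ext [0.461 0.272 0.08 ] [0.526 0.338 0.134] [0.4933 0.3046]
short 0 574 [0.4923 0.2127 0.0271] top ext [0.46  0.178 0.06 ] [0.527 0.248 0.089] [0.4935 0.2129]
short 1 231 [0.5032 0.202  0.0415] top ext [0.461 0.171 0.06 ] [0.538 0.242 0.087] [0.4994 0.2065]
short 2 805 [0.5009 0.2089 0.0352] top ext [0.46  0.171 0.06 ] [0.538 0.248 0.089] [0.499  0.2097]
tin 0 514 [0.4899 0.3982 0.0311] top ext [0.456 0.365 0.043] [0.524 0.431 0.051] [0.49   0.3983]
tin 1 368 [0.4894 0.3967 0.0317] top ext [0.456 0.364 0.043] [0.522 0.431 0.051] [0.4892 0.3975]
tin 2 882 [0.4891 0.3981 0.0306] top ext [0.456 0.364 0.043] [0.524 0.431 0.051] [0.49   0.3975]Traceback (most recent call last):
  File "meas.py", line 13, in <module>
    print(n,k,len(p),circ(p) if len(p)>20 else '', 'top ext',t.min(0).round(3),t.max(0).round(3),((t.min(0)+t.max(0))/2)[:2].round(4))
                                                             ~~~~~^^^
    return umr_minimum(a, axis, None, out, keepdims, initial, where)
ValueError: zero-size array to reduction operation minimum which has no identity
```

```bash
sed -i "s/,('stamp'.*\]:/]:/" meas.py && python3 meas.py | grep -v -E '^(tall|short|tin)'
```

```text
jartray 0 (array([0.491 , 0.0048]), array([0.2693, 0.1024]), 86.7) ymax 0.141
 handle 90 [ 0.449 -0.159  0.009] [ 0.512 -0.136  0.019]
loop (array([0.5911, 0.3225]), array([0.2001, 0.0286]), 88.2) tongs (array([0.3729, 0.2672]), array([0.1563, 0.0309]), 85.0)
utray (array([ 0.4862, -0.3   ]), array([0.2055, 0.1672]), 89.2) [ 0.404 -0.404  0.013] [ 0.57  -0.197  0.023]
  div -0.26 [(np.float64(0.404), 49), (np.float64(0.41), 20), (np.float64(0.47), 60), (np.float64(0.476), 8), (np.float64(0.554), 15), (np.float64(0.56), 52), (np.float64(0.566), 5)]
  div -0.36 [(np.float64(0.554), 13), (np.float64(0.56), 38), (np.float64(0.566), 6)]
jartray 1 (array([0.4888, 0.0038]), array([0.2686, 0.0931]), 86.6) ymax 0.14
 handle 94 [ 0.449 -0.16   0.009] [ 0.518 -0.135  0.019]
loop (array([0.5905, 0.3213]), array([0.2007, 0.0227]), 88.7) tongs (array([0.3714, 0.2775]), array([0.1351, 0.0246]), 88.3)
utray (array([ 0.4849, -0.3223]), array([0.2495, 0.1598]), 89.8) [ 0.405 -0.447  0.013] [ 0.565 -0.197  0.025]
  div -0.26 [(np.float64(0.404), 30), (np.float64(0.47), 33), (np.float64(0.554), 6), (np.float64(0.56), 27)]
  div -0.36 [(np.float64(0.404), 23), (np.float64(0.47), 25), (np.float64(0.554), 12), (np.float64(0.56), 16)]
jartray 2 (array([0.491 , 0.0045]), array([0.27  , 0.1024]), 86.7) ymax 0.141
 handle 184 [ 0.449 -0.16   0.009] [ 0.518 -0.135  0.019]
loop (array([0.5911, 0.3217]), array([0.2017, 0.0286]), 88.2) tongs (array([0.3729, 0.2672]), array([0.1563, 0.0309]), 85.0)
utray (array([ 0.4869, -0.3218]), array([0.1663, 0.25  ]), 0.0) [ 0.404 -0.447  0.013] [ 0.57  -0.197  0.025]
  div -0.26 [(np.float64(0.404), 79), (np.float64(0.41), 23), (np.float64(0.47), 93), (np.float64(0.476), 8), (np.float64(0.554), 21), (np.float64(0.56), 79), (np.float64(0.566), 5)]
  div -0.36 [(np.float64(0.404), 23), (np.float64(0.47), 25), (np.float64(0.554), 25), (np.float64(0.56), 54), (np.float64(0.566), 6)]
```

Call:
drive_tool(
  series=[
    [0,0,0,0,0,0.12,0],
    [0,0,0,0,0,0.12,0],
    [0,0,0,0,0,0.12,0],
    [0,0,0,0,0,0.12,0],
    [0,0,0,0,0,0.12,0],
  ],
)

```text
t: 0.52
position: [0.2336, 0.6328, 0.2305]
orientation: [-1.45, -2.787, 0.002]
ft_force: [-0.1, -0.9, -0.5]
width: 0.0857
grip_force: 0.0
```

Call:
drive_tool(
  series=[
    [0,0,0,0,0,0.12,0],
    [0,0,0,0,0,0.12,0],
    [0,0,0,0,0,0.12,0],
    [0,0,0,0,0,0.12,0],
    [0,0,0,0,0,0.12,0],
  ],
)

```text
t: 0.93
position: [0.2336, 0.6329, 0.2305]
orientation: [2.209, 2.233, -0.002]
ft_force: [-0.3, -0.3, 0.6]
width: 0.0853
grip_force: 0.0
```

Checks against the given sizes hold: jar tray 269×93 mm, tall jar top about 0.133, tin top 0.05, lanes 84 and 60 mm. The jar tray's centre is (0.489,0.004) with +x along (0.058,0.998). The utensil tray's centre is (0.485,−0.320), with the wide lane at x=0.5175 and the narrow one at 0.4405. I'm moving above the tall jar.

Call:
drive_tool(
  series=[
    [-3,2.34,0,0,0,0,0],
    [-3,2.34,0,0,0,0,0],
    [-3,2.34,0,0,0,0,0],
    [-3,2.34,0,0,0,0,0],
    [-3,2.34,0,0,0,0,0],
  ],
)

```text
t: 1.35
position: [0.3538, 0.4836, 0.2307]
orientation: [2.202, 2.241, -0.002]
ft_force: [1.0, 0.0, 0.1]
width: 0.0852
grip_force: 0.0
```

Call:
drive_tool(
  series=[
    [-3,2.34,0,0,0,0,0],
    [-3,2.34,0,0,0,0,0],
    [-3,2.34,0,0,0,0,0],
    [-3,2.34,0,0,0,0,0],
    [-3,2.34,0,0,0,0,0],
  ],
)

```text
t: 1.77
position: [0.4734, 0.3355, 0.2309]
orientation: [-2.202, -2.24, 0.001]
ft_force: [-0.3, -0.0, -0.4]
width: 0.0854
grip_force: 0.0
```

Call:
drive_tool(
  series=[
    [-3,2.34,0,0,0,0,0],
    [0,0,0,0,0,0,0],
    [0,0,0,0,0,0,0],
  ],
)

```text
t: 2.02
position: [0.4976, 0.3059, 0.2307]
orientation: [-2.206, -2.235, 0.002]
ft_force: [-0.3, -0.1, -0.7]
width: 0.0856
grip_force: 0.0
```

Run:
```python
from h import *
s=r.read_state(); print(s['position'],s['orientation'],s['joint_positions'])
im,d,c,w=snap('wrist'); save('w1.png',im); np.savez('w1.npz',im=im,d=d,w=w)
p=w.reshape(-1,3); q=p[(p[:,2]>.02)&(p[:,2]<.15)]
for z0,z1 in ((.02,.045),(.045,.06),(.06,.1),(.1,.15)):
    k=q[(q[:,2]>z0)&(q[:,2]<z1)]; print(z0,len(k),k.min(0).round(3) if len(k) else '',k.max(0).round(3) if len(k) else '')
```

```text
[0.49764861 0.30588421 0.23070186] [-2.20647250e+00 -2.23534055e+00  1.56125667e-03] [3.77425089e-01 8.90527134e-02 1.80528309e+00 2.43600128e-04
 1.24844462e+00 3.64349647e-01]
0.02 1053 [ 0.45  -0.039  0.02 ] [0.778 0.429 0.045]
0.045 5366 [ 0.457 -0.015  0.045] [0.777 0.43  0.06 ]
0.06 4055 [0.462 0.003 0.06 ] [0.776 0.329 0.1  ]
0.1 5001 [0.462 0.273 0.1  ] [0.526 0.337 0.133]
```

View pics/w1.png

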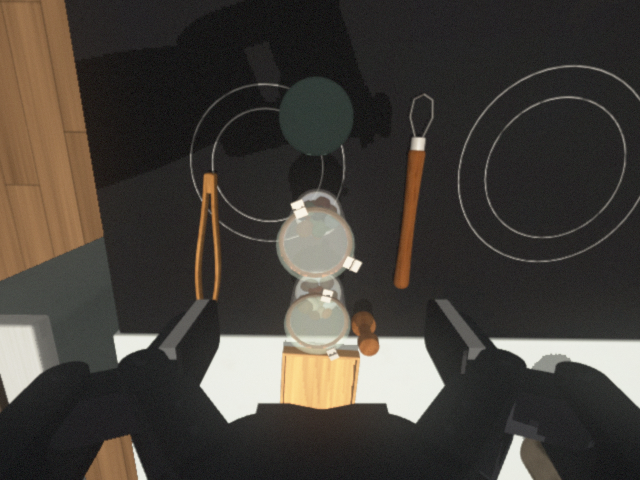

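The wrist picture shows the tall jar at (316,240), the short jar at (318,315), the tin at (316,117), the stamp at (366,330), the loop tool at (410,200) and the tongs at (207,235). The jar's clips stay within x 0.461–0.526, so the open fingers clear them if centred at 0.493. I'm descending now.

Call:
drive_tool(
  series=[
    [-0.15,-0.25,3.6,0,0,0,0],
    [-0.15,-0.25,3.6,0,0,0,0],
    [0,0,3.6,0,0,0,0],
    [0,0,3,0,0,0,0],
    [0,0,2,0,0,0,0],
  ],
)

```text
t: 2.48
position: [0.4883, 0.3051, 0.0693]
orientation: [-2.198, -2.241, 0.008]
ft_force: [0.0, 0.5, 0.0]
width: 0.0856
grip_force: 0.0
```

Call:
drive_tool(
  series=[
    [0,0,0.85,0,0,0,0],
    [0,0,0,0,0,0,0.2],
  ],
)

```text
t: 2.65
position: [0.4891, 0.3049, 0.0621]
orientation: [-2.199, -2.241, 0.008]
ft_force: [-0.9, 0.4, -0.6]
width: 0.0755
grip_force: 0.0
```

Call:
drive_tool(
  series=[
    [0,0,0,0,0,0,1],
    [0,0,0,0,0,0,1],
    [0,0,0,0,0,0,1],
    [0,0,0,0,0,0,1],
    [0,0,0,0,0,0,1],
  ],
  squeeze=40,
)

```text
t: 3.07
position: [0.493, 0.3054, 0.0669]
orientation: [2.202, 2.239, 0.006]
ft_force: [-0.8, 2.9, 4.3]
width: 0.0549
grip_force: 43.4
```

Call:
drive_tool(
  series=[
    [0,0,-1,0,0,0,1],
    [0,0,-2.5,0,0,0,1],
    [0,0,-3,0,0,0,1],
    [0,0,-3,0,0,0,1],
    [0,0,-2.5,0,0,0,1],
  ],
  squeeze=60,
)

```text
t: 3.48
position: [0.4914, 0.304, 0.1864]
orientation: [2.203, 2.24, -0.001]
ft_force: [0.2, -0.3, -4.6]
width: 0.0549
grip_force: 64.4
```

Call:
drive_tool(
  series=[
    [-1.5,-0.1,0,0,0,0,1],
    [-3,-0.1,0,0,0,0,1],
    [-3,-0.1,0,0,0,0,1],
    [-3,-0.1,0,0,0,0,1],
    [-3,-0.1,0,0,0,0,1],
  ],
)

```text
t: 3.9
position: [0.4872, 0.1673, 0.1828]
orientation: [-2.201, -2.239, 0.006]
ft_force: [0.6, 0.3, -3.8]
width: 0.0546
grip_force: 64.4
```

Call:
drive_tool(
  series=[
    [-3,-0.1,0,0,0,0,1],
    [-3,-0.1,0,0,0,0,1],
    [-3,-0.1,0,0,0,0,1],
    [-3,-0.1,0,0,0,0,1],
    [-3,-0.1,0,0,0,0,1],
  ],
)

```text
t: 4.32
position: [0.4845, 0.0175, 0.1829]
orientation: [-2.201, -2.238, 0.004]
ft_force: [-0.4, -0.3, -3.7]
width: 0.0546
grip_force: 64.4
```

Call:
drive_tool(
  series=[
    [-3,-0.1,0,0,0,0,1],
    [-3,-0.1,0,0,0,0,1],
    [-3,-0.1,0,0,0,0,1],
    [-1.5,-0.1,0,0,0,0,1],
    [0,0,0,0,0,0,1],
  ],
)

```text
t: 4.73
position: [0.4827, -0.0888, 0.1831]
orientation: [-2.206, -2.234, 0.005]
ft_force: [-0.1, -0.6, -3.9]
width: 0.0548
grip_force: 64.4
```

Run:
```python
from h import *
s=r.read_state(); print(s['position'],R.from_rotvec(s['orientation']).as_matrix().round(3).tolist(),s['joint_positions'].round(2),s['width'],s['grip_force'])
for n in ('scene','side'):
    im,d,c,w=snap(n); save(n+'1.png',im); p=w.reshape(-1,3)
    q=p[(p[:,2]>.03)&(p[:,2]<.26)&(abs(p[:,0]-.484)<.06)&(abs(p[:,1]+.084)<.06)]
    for z in np.arange(.09,.2,.01):
        k=q[abs(q[:,2]-z)<.005]
        print(n,z.round(3),len(k),k.min(0).round(3)[:2] if len(k) else '',k.max(0).round(3)[:2] if len(k) else '')
```

```text
[ 0.48267481 -0.08876454  0.18313562] [[-0.013, 1.0, -0.003], [1.0, 0.013, -0.001], [-0.001, -0.003, -1.0]] [-0.39 -0.08  2.06 -0.    1.16 -0.4 ] 0.054761619741795 64.42933201789856
scene 0.09 0  
scene 0.1 0  
scene 0.11 0  
scene 0.12 0  
scene 0.13 0  
scene 0.14 0  
scene 0.15 0  
scene 0.16 0  
scene 0.17 0  
scene 0.18 0  
scene 0.19 0  
scene 0.2 0  
side 0.09 0  
side 0.1 0  
side 0.11 0  
side 0.12 32 [ 0.454 -0.092] [ 0.505 -0.064]
side 0.13 97 [ 0.454 -0.093] [ 0.506 -0.06 ]
side 0.14 92 [ 0.453 -0.09 ] [ 0.506 -0.062]
side 0.15 107 [ 0.453 -0.091] [ 0.507 -0.06 ]
side 0.16 104 [ 0.454 -0.1  ] [ 0.507 -0.061]
side 0.17 104 [ 0.454 -0.094] [ 0.507 -0.061]
side 0.18 101 [ 0.453 -0.093] [ 0.503 -0.06 ]
side 0.19 126 [ 0.445 -0.092] [ 0.52 -0.06]
side 0.2 167 [ 0.44  -0.095] [ 0.523 -0.062]
```

Call:
drive_tool(
  series=[
    [0.1,0.1,2,0,0,0,1],
    [0.1,0.1,3,0,0,0,1],
    [0,0,3,0,0,0,1],
    [0,0,2,0,0,0,1],
    [0,0,0.8,0,0,0,1],
  ],
)

```text
t: 5.25
position: [0.4828, -0.0812, 0.0724]
orientation: [-2.195, -2.236, 0.005]
ft_force: [-0.0, -0.2, -4.0]
width: 0.0549
grip_force: 64.6
```

Call:
drive_tool(
  series=[
    [0,0,0.3,0,0,0,1],
    [0,0,0.2,0,0,0,1],
    [0,0,0,0,0,0,1],
  ],
)

```text
t: 5.5
position: [0.4871, -0.0835, 0.0726]
orientation: [2.201, 2.24, 0.001]
ft_force: [0.0, 0.2, -3.0]
width: 0.0547
grip_force: 64.8
```

Call:
drive_tool(
  series=[
    [0,0,0.15,0,0,0,1],
    [0,0,0,0,0,0,1],
  ],
)

```text
t: 5.67
position: [0.4876, -0.084, 0.0719]
orientation: [2.2, 2.238, 0.002]
ft_force: [0.3, 0.3, -0.8]
width: 0.0546
grip_force: 64.7
```

Call:
drive_tool(
  series=[
    [0,0,0.1,0,0,0,1],
    [0,0,0,0,0,0,1],
  ],
)

```text
t: 5.83
position: [0.4877, -0.084, 0.0719]
orientation: [2.201, 2.239, 0.001]
ft_force: [-3.0, 1.3, 6.7]
width: 0.0548
grip_force: 65.5
```

Call:
drive_tool(
  series=[
    [0,0,0,0,0,0,0.15],
    [0,0,0,0,0,0,0],
    [0,0,0,0,0,0,0],
    [0,0,0,0,0,0,0],
  ],
)

```text
t: 6.17
position: [0.4867, -0.0838, 0.0696]
orientation: [2.202, 2.24, 0.001]
ft_force: [-1.1, 0.6, 0.2]
width: 0.0853
grip_force: 0.0
```

Call:
drive_tool(
  series=[
    [0,0,-1.5,0,0,0,0],
    [0,0,-3,0,0,0,0],
    [0,0,-3.5,0,0,0,0],
    [0,0,-3.5,0,0,0,0],
    [0,0,-2,0,0,0,0],
  ],
)

```text
t: 6.58
position: [0.488, -0.0842, 0.2086]
orientation: [2.199, 2.236, 0.004]
ft_force: [0.8, 0.2, 0.2]
width: 0.0854
grip_force: 0.0
```

Call:
drive_tool(
  series=[
    [2.8,0,0,0,0,0,0],
    [2.8,0,0,0,0,0,0],
    [2.8,0,0,0,0,0,0],
    [2.8,0,0,0,0,0,0],
    [2.8,0,0,0,0,0,0],
  ],
)

```text
t: 7.0
position: [0.4839, 0.0575, 0.2044]
orientation: [2.203, 2.239, 0.0]
ft_force: [-0.4, 0.2, -0.5]
width: 0.0854
grip_force: 0.0
```

Call:
drive_tool(
  series=[
    [2.5,0,0,0,0,0,0],
    [0,0,0,0,0,0,0],
  ],
)

```text
t: 7.17
position: [0.4831, 0.0846, 0.2042]
orientation: [-2.197, -2.244, -0.002]
ft_force: [0.9, 0.5, -0.0]
width: 0.085
grip_force: 0.0
```

Run:
```python
from h import *
s=r.read_state(); print(s['position'],R.from_rotvec(s['orientation']).as_matrix().round(3).tolist(),s['joint_positions'].round(2),s['width'])
for n in ('side','wrist'):
    im,d,c,w=snap(n); p=w.reshape(-1,3); save(n+'2.png',im)
    def ext(l,x,y,h,z0,z1):
        q=p[(p[:,2]>z0)&(p[:,2]<z1)&(abs(p[:,0]-x)<h)&(abs(p[:,1]-y)<h)]
        if len(q)>10: print(n,l,len(q),q.min(0).round(3),q.max(0).round(3))
    ext('tall',.486,-.084,.05,.05,.1); ext('tall lid',.486,-.084,.05,.12,.15)
    ext('short',.492,.212,.045,.066,.1); ext('shortbody',.492,.218,.038,.02,.06); ext('stamp',.547,.174,.022,.05,.07)
```

```text
[0.48311341 0.08461245 0.20419762] [[-0.021, 1.0, -0.0], [1.0, 0.021, 0.002], [0.002, -0.0, -1.0]] [-0.03 -0.1   2.05  0.    1.2  -0.06] 0.08502799939174
side tall 445 [ 0.458 -0.094  0.05 ] [ 0.511 -0.058  0.1  ]
side tall lid 260 [ 0.457 -0.117  0.12 ] [ 0.52  -0.053  0.137]
side short 769 [0.461 0.175 0.067] [0.524 0.247 0.089]
side shortbody 458 [0.463 0.21  0.02 ] [0.521 0.241 0.06 ]
side stamp 102 [0.535 0.163 0.051] [0.556 0.186 0.065]
wrist tall 1774 [ 0.46  -0.086  0.05 ] [ 0.513 -0.06   0.1  ]
wrist short 7408 [0.462 0.176 0.073] [0.524 0.243 0.089]
wrist shortbody 169 [0.469 0.182 0.02 ] [0.507 0.196 0.056]
wrist stamp 719 [0.536 0.163 0.05 ] [0.557 0.184 0.065]
```

View pics/wrist2.png

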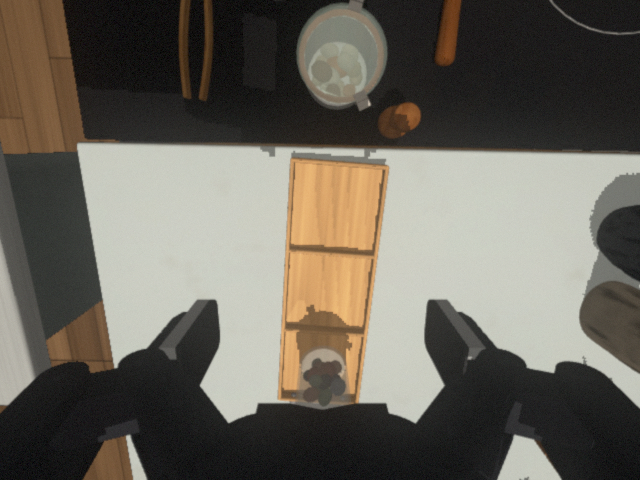

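The tall jar stands upright in the handle bay at about (0.4885,−0.085). The short jar at (342,55) has its clips at its ±y ends, and the stamp is at (400,120). I'll turn the fingers about 14° away from the stamp for this grasp.

Call:
drive_tool(
  series=[
    [3,0.25,0,0,0,0,0],
    [3,0.25,0,0,0,0,0],
    [3,0.25,0,0,0,0,0],
    [2.5,0.25,0,0,0,0,0],
    [1.2,0.15,0,0,0,0,0],
  ],
)

```text
t: 7.68
position: [0.4934, 0.2095, 0.2043]
orientation: [-2.202, -2.241, -0.001]
ft_force: [0.1, -0.3, 0.0]
width: 0.0852
grip_force: 0.0
```

Call:
drive_tool(
  series=[
    [0,0,0,0,0,-0.12,0],
    [0,0,2,0,0,-0.12,0],
    [0,0,3,0,0,0,0],
    [0,0,2,0,0,0,0],
    [0,0,0,0,0,0,0],
  ],
)

```text
t: 8.1
position: [0.4899, 0.2064, 0.1292]
orientation: [-1.917, -2.482, 0.013]
ft_force: [-1.3, 0.3, 0.2]
width: 0.0857
grip_force: 0.0
```

Run:
```python
from h import *
s=r.read_state(); print(s['position'],R.from_rotvec(s['orientation']).as_matrix().round(3).tolist(),s['joint_positions'].round(2),s['width'])
```

```text
[0.48993511 0.20639817 0.12916347] [[-0.253, 0.967, -0.01], [0.968, 0.253, -0.003], [-0.0, -0.01, -1.0]] [ 0.21  0.09  2.01 -0.    1.06 -0.05] 0.08570557046297048
```

Call:
drive_tool(
  series=[
    [0.2,0.15,2.5,0,0,0,0],
    [0.2,0.1,3,0,0,0,0],
    [0,0,2.5,0,0,0,0],
    [0,0,1.6,0,0,0,0],
    [0,0,0.6,0,0,0,0],
  ],
)

```text
t: 8.52
position: [0.4935, 0.2118, 0.0305]
orientation: [-1.918, -2.485, 0.005]
ft_force: [0.5, -1.0, -0.5]
width: 0.0854
grip_force: 0.0
```

Call:
drive_tool(
  series=[
    [0,0,0.2,0,0,0,0.2],
    [0,0,0,0,0,0,1],
    [0,0,0,0,0,0,1],
    [0,0,0,0,0,0,1],
    [0,0,0,0,0,0,1],
  ],
  squeeze=60,
)

```text
t: 8.93
position: [0.4957, 0.213, 0.0321]
orientation: [1.917, 2.486, 0.003]
ft_force: [-0.6, -1.5, 4.0]
width: 0.0586
grip_force: 65.7
```

Call:
drive_tool(
  series=[
    [0,0,0,0,0,0,1],
  ],
)

```text
t: 9.02
position: [0.4957, 0.2131, 0.032]
orientation: [1.917, 2.486, 0.003]
ft_force: [0.3, -1.4, 4.3]
width: 0.0586
grip_force: 65.9
```

Call:
drive_tool(
  series=[
    [0,0,-1,0,0,0,1],
    [0,0,-2,0,0,0,1],
    [0,0,-2.5,0,0,0,1],
    [0,0,-2,0,0,0,1],
  ],
)

```text
t: 9.35
position: [0.4932, 0.2131, 0.1055]
orientation: [-1.917, -2.486, 0.002]
ft_force: [1.6, 1.2, -4.7]
width: 0.0583
grip_force: 65.9
```

Call:
drive_tool(
  series=[
    [-2.5,-0.7,0,0,0,0,1],
    [-2.5,-0.7,0,0,0,0,1],
    [-2.5,-0.7,0,0,0,0,1],
    [-2.5,-0.7,0,0,0,0,1],
    [-2.5,-0.7,0,0,0,0,1],
  ],
)

```text
t: 9.77
position: [0.4907, 0.0825, 0.1044]
orientation: [-1.916, -2.487, 0.001]
ft_force: [1.2, 0.3, -5.2]
width: 0.0585
grip_force: 65.9
```

Call:
drive_tool(
  series=[
    [-2.5,-0.7,0,0,0,0,1],
    [-2.5,-0.7,0,0,0,0,1],
    [-2.5,-0.7,0,0,0,0.12,1],
    [0,0,0,0,0,0.12,1],
    [0,0,0,0,0,0,1],
  ],
)

```text
t: 10.18
position: [0.49, 0.0045, 0.1045]
orientation: [-2.207, -2.233, 0.001]
ft_force: [-0.1, 0.3, -5.3]
width: 0.0585
grip_force: 66.0
```

```bash
cat > st.py <<'E'
from h import *
def st():
    s=r.read_state(); print(s['t'],s['position'].round(4),R.from_rotvec(s['orientation']).as_matrix().round(3).tolist(),s['joint_positions'].round(2),s['width'].round(4))
def exts(n,L):
    im,d,c,w=snap(n); p=w.reshape(-1,3)
    for l,x,y,h,z0,z1 in L:
        q=p[(p[:,2]>z0)&(p[:,2]<z1)&(abs(p[:,0]-x)<h)&(abs(p[:,1]-y)<h)]
        if len(q)>10: print(n,l,len(q),q.min(0).round(3),q.max(0).round(3))
    return im
E
python3 - <<'E'
from st import *
st(); im=exts('side',[('short',.489,.004,.05,.09,.13),('shortlow',.489,.004,.05,.06,.09),('tall lid',.486,-.084,.05,.12,.15),('stamp',.547,.174,.03,.05,.07)])
save('side3.png',im)
E
```

```text
Traceback (most recent call last):
  File "st.py", line 3, in st
    s=r.read_state(); print(s['t'],s['position'].round(4),R.from_rotvec(s['orientation']).as_matrix().round(3).tolist(),s['joint_positions'].round(2),s['width'].round(4))
                                                                                                                                                      ^^^^^^^^^^^^^^^^
AttributeError: 'float' object has no attribute 'round'
```

Call:
drive_tool(
  series=[
    [0,0,1.5,0,0,0,1],
    [0,0,2,0,0,0,1],
    [0,0,2,0,0,0,1],
    [0,0,1,0,0,0,1],
    [0,0,0.3,0,0,0,1],
  ],
)

```text
t: 10.6
position: [0.4881, 0.0067, 0.0366]
orientation: [-2.193, -2.237, 0.009]
ft_force: [-13.6, 1.7, 20.1]
width: 0.0581
grip_force: 69.8
```

Call:
drive_tool(
  series=[
    [0,0,0,0,0,0,1],
    [0,0,0.15,0,0,0,1],
    [0,0,0,0,0,0,1],
  ],
)

```text
t: 10.85
position: [0.4909, 0.006, 0.0368]
orientation: [-2.199, -2.241, 0.001]
ft_force: [-3.2, 1.0, 3.8]
width: 0.058
grip_force: 68.0
```

```bash
sed -i "s/,s\['width'\].round(4)/,s['width']/" st.py
python3 - <<'E'
from st import *
st(); im=exts('side',[('shortbody',.489,.004,.05,.025,.06),('short lid',.489,.004,.05,.075,.1),('tall lid',.486,-.084,.05,.12,.15),('stamp',.547,.174,.03,.05,.07)])
save('side3.png',im)
E
```

```text
10.85 [0.4909 0.006  0.0368] [[-0.019, 1.0, -0.002], [1.0, 0.019, 0.001], [0.001, -0.002, -1.0]] [-0.19  0.14  2.15  0.    0.85 -0.21] 0.058026213724114845
side shortbody 398 [0.446 0.    0.025] [0.53  0.036 0.06 ]
side short lid 626 [ 0.44  -0.018  0.075] [0.539 0.039 0.1  ]
side tall lid 88 [ 0.456 -0.115  0.12 ] [ 0.477 -0.066  0.134]
side stamp 101 [0.535 0.162 0.05 ] [0.554 0.185 0.065]
```

Call:
drive_tool(
  series=[
    [0,0,0,0,0,0,0.15],
    [0,0,0,0,0,0,0],
    [0,0,0,0,0,0,0],
    [0,0,0,0,0,0,0],
  ],
)

```text
t: 11.23
position: [0.4919, 0.0052, 0.0363]
orientation: [2.201, 2.239, 0.002]
ft_force: [-0.0, -0.5, -0.0]
width: 0.0853
grip_force: 0.0
```

Call:
drive_tool(
  series=[
    [0,0,-1.5,0,0,0,0],
    [0,0,-3,0,0,0,0],
    [0,0,-3.5,0,0,0,0],
    [0,0,-3,0,0,0,0],
    [2.2,0.05,0,0,0,0,0],
  ],
)

```text
t: 11.65
position: [0.4965, 0.0248, 0.1536]
orientation: [2.197, 2.228, 0.012]
ft_force: [2.2, -0.5, 0.8]
width: 0.0856
grip_force: 0.0
```

Call:
drive_tool(
  series=[
    [3,0.05,0,0,0,0,0],
    [3.5,0.05,0,0,0,0,0],
    [3.5,0.05,0,0,0,0,0],
    [3.5,0.05,0,0,0,0,0],
    [3.5,0.05,0,0,0,0,0],
  ],
)

```text
t: 12.07
position: [0.491, 0.199, 0.1462]
orientation: [2.202, 2.239, 0.002]
ft_force: [0.9, -0.8, 0.2]
width: 0.085
grip_force: 0.0
```

Call:
drive_tool(
  series=[
    [3.5,0.05,0,0,0,0,0],
    [3.5,0.05,0,0,0,0,0],
    [3.5,0.05,0,0,0,0,0],
    [3.5,0.05,0,0,0,0,0],
    [3.5,0.05,0,0,0,0,0],
  ],
)

```text
t: 12.48
position: [0.4903, 0.3743, 0.1459]
orientation: [2.202, 2.24, 0.002]
ft_force: [0.2, -1.1, 0.0]
width: 0.0857
grip_force: 0.0
```

Call:
drive_tool(
  series=[
    [2.5,0.1,0,0,0,0,0],
    [0,0,0,0,0,0,0],
    [0,0,0,0,0,0,0],
  ],
)

```text
t: 12.73
position: [0.4908, 0.3985, 0.1456]
orientation: [2.2, 2.243, 0.0]
ft_force: [0.5, 0.8, -0.2]
width: 0.0852
grip_force: 0.0
```

Run:
```python
from st import *
st(); im=exts('side',[('shortbody',.489,.004,.05,.025,.06),('short lid',.489,.004,.05,.075,.1),('tall lid',.486,-.084,.05,.12,.15),('stamp',.547,.174,.03,.05,.07),('tin',.49,.398,.05,.04,.06)])
save('side3.png',im)
```

```text
12.7333 [0.4908 0.3985 0.1456] [[-0.019, 1.0, 0.0], [1.0, 0.019, -0.0], [-0.0, 0.0, -1.0]] [ 0.52  0.27  1.76 -0.    1.11  0.5 ] 0.08524582570469405
side shortbody 333 [ 0.46  -0.001  0.025] [0.516 0.035 0.06 ]
side short lid 424 [ 0.459 -0.024  0.075] [0.518 0.038 0.094]
side tall lid 11 [ 0.456 -0.09   0.12 ] [ 0.46  -0.076  0.133]
side tin 1132 [0.456 0.362 0.04 ] [0.523 0.431 0.052]
```

Call:
drive_tool(
  series=[
    [-0.1,0,3,0,0,0,0],
    [0,0,3.5,0,0,0,0],
    [0,0,3.2,0,0,0,0],
    [0,0,2.3,0,0,0,0],
    [0,0,1,0,0,0,0],
  ],
)

```text
t: 13.2
position: [0.4886, 0.3933, 0.0115]
orientation: [-2.203, -2.237, 0.011]
ft_force: [0.0, -0.4, -0.6]
width: 0.0857
grip_force: 0.0
```

Call:
drive_tool(
  series=[
    [0,0,0,0,0,0,0.1],
    [0,0,0,0,0,0,1],
    [0,0,0,0,0,0,1],
    [0,0,0,0,0,0,1],
    [0,0,0,0,0,0,1],
  ],
  squeeze=40,
)

```text
t: 13.62
position: [0.492, 0.397, 0.0177]
orientation: [2.202, 2.24, 0.005]
ft_force: [1.1, -0.1, -0.8]
width: 0.0644
grip_force: 44.2
```

Call:
drive_tool(
  series=[
    [0,0,-1,0,0,0,1],
    [0,0,-2,0,0,0,1],
    [0,0,-2.5,0,0,0,1],
    [0,0,-2.5,0,0,0,1],
    [0,0,0,0,0,0,1],
  ],
)

```text
t: 14.03
position: [0.4945, 0.3988, 0.1035]
orientation: [2.2, 2.238, 0.019]
ft_force: [0.9, 0.7, 0.2]
width: 0.0642
grip_force: 44.5
```

Call:
drive_tool(
  series=[
    [-2,0,0,0,0,0,1],
    [-3,0,0,0,0,0,1],
    [-3,0,0,0,0,0,1],
    [-3,-0.1,0,0,0,0,1],
    [-3,-0.1,0,0,0,0,1],
  ],
)

```text
t: 14.45
position: [0.4908, 0.2552, 0.0958]
orientation: [2.201, 2.241, 0.0]
ft_force: [1.0, -0.2, -1.3]
width: 0.0642
grip_force: 44.5
```

Call:
drive_tool(
  series=[
    [-3,-0.1,0,0,0,0,1],
    [-3,0,0,0,0,0,1],
    [-3,0,0,0,0,0,1],
    [-3,0,0,0,0,0,1],
    [-3,0,0,0,0,0,1],
  ],
)

```text
t: 14.87
position: [0.4924, 0.1051, 0.0959]
orientation: [2.202, 2.24, 0.0]
ft_force: [0.5, -0.5, -0.4]
width: 0.0642
grip_force: 44.5
```

Call:
drive_tool(
  series=[
    [-1.5,0,0,0,0,0,1],
    [0,0,0,0,0,0,1],
    [0,0,0,0,0,0,1],
  ],
)

```text
t: 15.12
position: [0.4931, 0.091, 0.0959]
orientation: [-2.205, -2.238, -0.001]
ft_force: [0.3, 0.1, -0.7]
width: 0.0645
grip_force: 44.5
```

Run:
```python
from st import *
st(); im=exts('side',[('tin',.492,.092,.055,.075,.105),('tin+',.492,.092,.055,.105,.14),('stamp',.547,.174,.03,.05,.07)])
save('side4.png',im)
```

```text
15.1167 [0.4931 0.091  0.0959] [[-0.015, 1.0, 0.0], [1.0, 0.015, 0.0], [0.0, 0.0, -1.0]] [-0.02  0.06  2.1   0.    0.98 -0.04] 0.06448511925211227
side tin 285 [0.453 0.091 0.08 ] [0.528 0.125 0.105]
side tin+ 986 [0.445 0.058 0.105] [0.537 0.127 0.14 ]
side stamp 104 [0.535 0.162 0.05 ] [0.556 0.186 0.066]
```

View pics/side4.png

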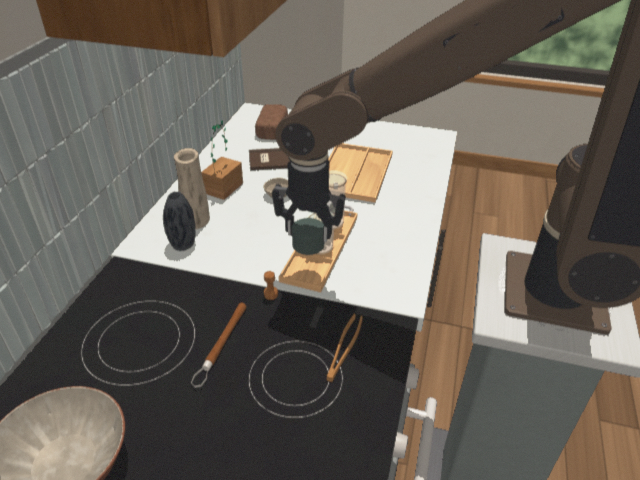

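The view shows the tin held level over the far bay at (308,235). The stamp is standing at (270,285) and the tongs and loop tool haven't moved. I'm lowering and releasing the tin.

Call:
drive_tool(
  series=[
    [0,0,1.5,0,0,0,1],
    [0,0,2.5,0,0,0,1],
    [0,0,2,0,0,0,1],
    [0,0,1,0,0,0,1],
    [0,0,0.4,0,0,0,1],
  ],
)

```text
t: 15.58
position: [0.491, 0.0927, 0.0217]
orientation: [-2.196, -2.237, 0.009]
ft_force: [-15.9, 0.9, 32.6]
width: 0.0644
grip_force: 48.6
```

Call:
drive_tool(
  series=[
    [0,0,0,0,0,0,1],
    [0,0,0.1,0,0,0,1],
    [0,0,0,0,0,0,1],
  ],
)

```text
t: 15.83
position: [0.4936, 0.0924, 0.022]
orientation: [-2.201, -2.241, -0.001]
ft_force: [-0.7, 1.9, 4.2]
width: 0.064
grip_force: 45.3
```

Call:
drive_tool(
  series=[
    [0,0,0,0,0,0,0.15],
    [0,0,0,0,0,0,0],
    [0,0,0,0,0,0,0],
    [0,0,0,0,0,0,0],
  ],
)

```text
t: 16.17
position: [0.4932, 0.0915, 0.0209]
orientation: [2.202, 2.24, 0.0]
ft_force: [-0.5, 0.4, -1.0]
width: 0.0855
grip_force: 0.0
```

Call:
drive_tool(
  series=[
    [0,0,-1.5,0,0,0,0],
    [0,0,-3,0,0,0,0],
    [0,0,-3,0,0,0,0],
    [0,0,-3,0,0,0,0],
    [2,-1.5,0,0,0,0,0],
  ],
)

```text
t: 16.58
position: [0.4844, 0.1096, 0.1334]
orientation: [2.198, 2.229, 0.016]
ft_force: [1.1, 0.1, -0.1]
width: 0.0855
grip_force: 0.0
```

Call:
drive_tool(
  series=[
    [2,-2,0,0,0,0,0],
    [2,-2,0,0,0,0,0],
    [2,-2,0,0,0,0,0],
    [2,-2,0,0,0,0,0],
    [0,0,0,0,0,0,0],
  ],
)

```text
t: 17.0
position: [0.3929, 0.1918, 0.125]
orientation: [-2.197, -2.242, 0.002]
ft_force: [-0.3, 0.4, -0.1]
width: 0.0854
grip_force: 0.0
```

Run:
```python
from st import *
st(); im=exts('side',[('tin',.492,.092,.055,.045,.06),('stamp',.547,.174,.03,.05,.07)])
im,d,c,w=snap('wrist'); save('w5.png',im); np.savez('w5.npz',im=im,d=d,w=w)
hsv=cv2.cvtColor(im,cv2.COLOR_RGB2HSV); m=(hsv[...,1]>90)&(hsv[...,2]>60)
p=w[m]; p=p[np.isfinite(p).all(1)]
for l,(x,y,h) in dict(tongs=(.373,.268,.09),loop=(.59,.32,.11)).items():
    q=p[(p[:,2]>.006)&(p[:,2]<.03)&(abs(p[:,0]-x)<.035)&(abs(p[:,1]-y)<h)]
    print(l,len(q),cv2.minAreaRect(q[:,:2].astype(np.float32)),q.min(0).round(3),q.max(0).round(3),q.mean(0).round(3))
    for yy in np.arange(y-h,y+h,.02):
        k=q[abs(q[:,1]-yy)<.005]
        if len(k)>3: print('  ',yy.round(3),len(k),k[:,0].min().round(4),k[:,0].max().round(4))
```

```text
17.0 [0.3929 0.1918 0.125 ] [[-0.02, 1.0, -0.003], [1.0, 0.02, 0.001], [0.001, -0.003, -1.0]] [ 0.22 -0.13  2.23  0.    1.05  0.2 ] 0.08542092186538647
side tin 518 [0.459 0.06  0.045] [0.525 0.128 0.056]
side stamp 101 [0.534 0.162 0.051] [0.555 0.185 0.064]
tongs 3318 ((0.3727880120277405, 0.26649948954582214), (0.15637919306755066, 0.026293599978089333), 84.66073608398438) [0.356 0.188 0.006] [0.386 0.345 0.018] [0.374 0.276 0.015]
   0.198 159 0.3561 0.3773
   0.218 164 0.3564 0.3813
   0.238 185 0.3566 0.3835
   0.258 194 0.3594 0.3842
   0.278 206 0.363 0.384
   0.298 231 0.3673 0.3844
   0.318 240 0.3709 0.3853
   0.338 322 0.3742 0.3863
loop 5023 ((0.5871484875679016, 0.28673624992370605), (0.13272133469581604, 0.016190946102142334), 87.31165313720703) [0.576 0.22  0.008] [0.596 0.353 0.021] [0.585 0.289 0.016]
   0.23 374 0.5765 0.592
   0.25 370 0.5779 0.5925
   0.27 361 0.5791 0.5934
   0.29 366 0.5807 0.5932
   0.31 402 0.5814 0.5946
   0.33 458 0.5814 0.5963
   0.35 251 0.5819 0.5908
```

View pics/w5.png

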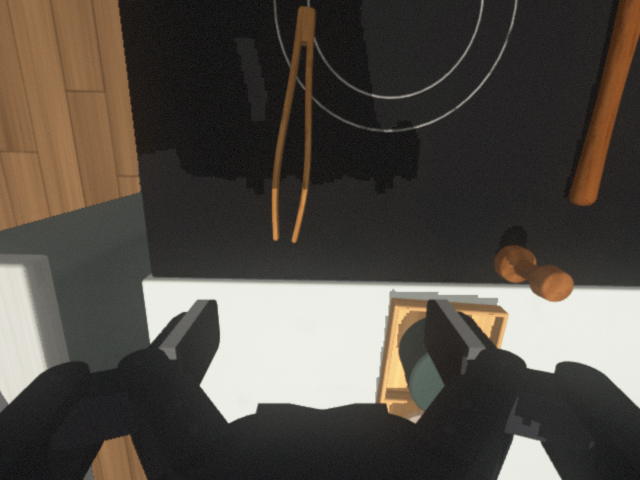

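The tin sits in the far bay at centre (0.492,0.094), and the stamp hasn't moved. The tongs at (293,130) are centred at (0.3728,0.2665) with heading 85°. Their outer faces are about 26 mm apart near y=0.25. I'm going down on them.

Call:
drive_tool(
  series=[
    [2,-0.7,0,0,0,0,0],
    [2,-0.7,0,0,0,0,0],
    [2.05,-0.7,0,0,0,0,0],
    [0,0,0,0,0,0.1,0],
    [0,0,0,0,0,0,0],
  ],
)

```text
t: 17.52
position: [0.3752, 0.2501, 0.126]
orientation: [2.313, 2.126, 0.001]
ft_force: [0.1, -0.3, -0.9]
width: 0.0854
grip_force: 0.0
```

Call:
drive_tool(
  series=[
    [0,0,2.5,0,0,0,0],
    [0,0,3,0,0,0,0],
    [0,0,2.5,0,0,0,0],
    [0,0,1,0,0,0,0],
    [0,0,0,0,0,0,0],
  ],
)

```text
t: 17.93
position: [0.373, 0.2484, 0.0333]
orientation: [-2.31, -2.126, 0.009]
ft_force: [-0.6, -0.2, -0.5]
width: 0.0856
grip_force: 0.0
```

Run:
```python
from st import *
st()
```

```text
17.9333 [0.373  0.2484 0.0333] [[0.083, 0.997, -0.006], [0.997, -0.083, -0.002], [-0.003, -0.005, -1.0]] [ 0.36  0.06  2.24 -0.    0.84  0.44] 0.08557397361775944
```

Now down the last 2.8 cm and close.

Call:
drive_tool(
  series=[
    [0.2,-0.1,1.5,0,0,0,0],
    [0,0,0.9,0,0,0,0.3],
    [0,0,0.35,0,0,0,0.4],
    [0,0,0,0,0,0,0.5],
  ],
  squeeze=25,
)

```text
t: 18.27
position: [0.3737, 0.2518, 0.0083]
orientation: [-2.312, -2.127, 0.001]
ft_force: [-0.2, -0.5, 0.1]
width: 0.0518
grip_force: 0.0
```

Call:
drive_tool(
  series=[
    [0,0,0,0,0,0,1],
    [0,0,0,0,0,0,1],
    [0,0,0,0,0,0,1],
    [0,0,0,0,0,0,1],
    [0,0,0,0,0,0,1],
  ],
)

```text
t: 18.68
position: [0.3745, 0.2523, 0.0094]
orientation: [2.311, 2.127, 0.003]
ft_force: [0.2, -1.5, 6.2]
width: 0.0239
grip_force: 24.9
```

Call:
drive_tool(
  series=[
    [0,0,-2,0,0,0,1],
    [0,0,-4,0,0,0,1],
    [0,0,-4,0,0,0,1],
    [0,0,-4,0,0,-0.09,1],
    [0,0,-4,0,0,0,1],
  ],
)

```text
t: 19.1
position: [0.3728, 0.2518, 0.1898]
orientation: [-2.21, -2.232, 0.001]
ft_force: [1.8, -0.4, 0.5]
width: 0.0243
grip_force: 24.8
```

Call:
drive_tool(
  series=[
    [-2,0.5,0,0,0,0,1],
    [-3.6,0.9,0,0,0,0,1],
    [-3.6,0.9,0,0,0,0,1],
    [-3.6,0.9,0,0,0,0,1],
    [-3.6,0.9,0,0,0,0,1],
  ],
)

```text
t: 19.52
position: [0.4154, 0.087, 0.1882]
orientation: [2.212, 2.23, 0.001]
ft_force: [0.3, -0.2, 0.2]
width: 0.0239
grip_force: 24.8
```

Call:
drive_tool(
  series=[
    [-3.6,0.9,0,0,0,0,1],
    [-3.6,0.9,0,0,0,0,1],
    [-3.6,0.9,0,0,0,0,1],
    [-3.6,0.9,0,0,0,0,1],
    [-3.6,0.9,0,0,0,0,1],
  ],
)

```text
t: 19.93
position: [0.4618, -0.0931, 0.188]
orientation: [-2.214, -2.229, -0.0]
ft_force: [0.0, 0.3, -0.9]
width: 0.0245
grip_force: 24.8
```

Call:
drive_tool(
  series=[
    [-3.6,0.9,0,0,0,0,1],
    [-3.6,0.9,0,0,0,0,1],
    [-3.6,0.9,0,0,0,0,1],
    [-3.6,0.9,0,0,0,0,1],
    [-3.6,0.9,0,0,0,0,1],
  ],
)

```text
t: 20.35
position: [0.5081, -0.2727, 0.1877]
orientation: [-2.213, -2.228, -0.0]
ft_force: [0.4, 0.2, -0.6]
width: 0.0244
grip_force: 24.8
```

Call:
drive_tool(
  series=[
    [-3.6,0.9,0,0,0,0,1],
    [-2.6,0.5,0,0,0,0,1],
    [0,0,0,0,0,0,1],
    [0,0,0,0,0,0,1],
  ],
)

```text
t: 20.68
position: [0.5222, -0.3338, 0.1874]
orientation: [-2.215, -2.226, -0.0]
ft_force: [-0.1, -0.3, -0.1]
width: 0.0242
grip_force: 24.8
```

Run:
```python
from st import *
st()
im,d,c,w=snap('wrist'); save('w6.png',im); im,d,c,w=snap('side'); save('side6.png',im)
for n,z in (('side',0),): pass
p=w.reshape(-1,3); q=p[(p[:,2]>.17)&(p[:,2]<.2)&(abs(p[:,0]-.5175)<.05)&(abs(p[:,1]+.32)<.12)]
for yy in np.arange(-.42,-.2,.02):
    k=q[abs(q[:,1]-yy)<.006]
    if len(k)>1: print(yy.round(3),len(k),k.min(0).round(3),k.max(0).round(3))
```

```text
20.6833 [ 0.5222 -0.3338  0.1874] [[-0.005, 1.0, -0.001], [1.0, 0.005, 0.001], [0.001, -0.001, -1.0]] [-0.73  0.21  1.76  0.    1.18 -0.74] 0.02415494749333913
-0.4 3 [ 0.526 -0.402  0.179] [ 0.527 -0.395  0.193]
-0.38 11 [ 0.526 -0.384  0.181] [ 0.529 -0.376  0.194]
-0.36 10 [ 0.527 -0.363  0.183] [ 0.531 -0.356  0.194]
-0.34 10 [ 0.511 -0.341  0.184] [ 0.533 -0.334  0.198]
-0.32 39 [ 0.501 -0.325  0.18 ] [ 0.544 -0.315  0.2  ]
-0.3 15 [ 0.51  -0.305  0.185] [ 0.529 -0.295  0.195]
-0.28 14 [ 0.511 -0.286  0.184] [ 0.526 -0.275  0.194]
-0.26 17 [ 0.513 -0.265  0.18 ] [ 0.525 -0.255  0.195]
-0.24 23 [ 0.514 -0.245  0.181] [ 0.526 -0.237  0.195]
```

View pics/w6.png

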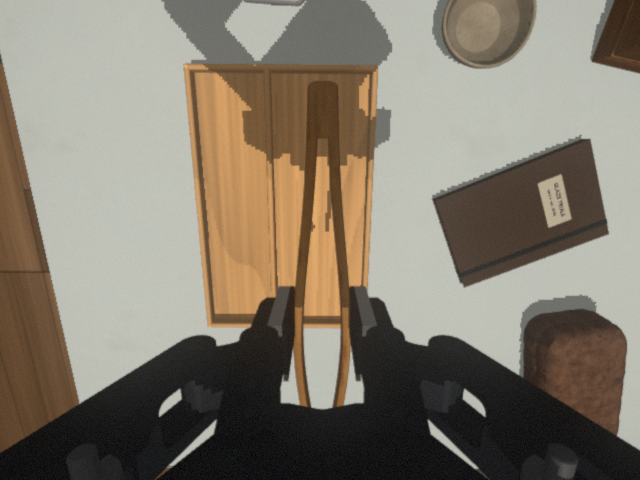

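The tongs are held level with the lane below them: the wide lane is the right one at (322,200), 270–375 px across. I'm lowering into it.

Call:
drive_tool(
  series=[
    [0,-0.2,3,0,0,0,1],
    [0,-0.25,4,0,0,0,1],
    [0,0,4,0,0,0,1],
    [0,0,3,0,0,0,1],
    [0,0,1.6,0,0,0,1],
  ],
)

```text
t: 21.2
position: [0.5155, -0.3288, 0.0275]
orientation: [-2.206, -2.225, 0.0]
ft_force: [-0.8, 0.7, -0.5]
width: 0.0242
grip_force: 24.8
```

Call:
drive_tool(
  series=[
    [0,0,0.8,0,0,0,1],
    [0,0,0.4,0,0,0,1],
    [0,0,0.2,0,0,0,1],
    [0,0,0,0,0,0,1],
  ],
)

```text
t: 21.53
position: [0.519, -0.3332, 0.0197]
orientation: [2.211, 2.228, 0.0]
ft_force: [-0.3, 0.4, -0.5]
width: 0.024
grip_force: 24.8
```

Call:
drive_tool(
  series=[
    [0,0,0.2,0,0,0,1],
    [0,0,0,0,0,0,1],
  ],
)

```text
t: 21.7
position: [0.5189, -0.3336, 0.0178]
orientation: [2.212, 2.227, 0.0]
ft_force: [0.2, 0.5, 0.5]
width: 0.0243
grip_force: 24.8
```

Call:
drive_tool(
  series=[
    [0,0,0.15,0,0,0,1],
    [0,0,0,0,0,0,1],
  ],
)

```text
t: 21.87
position: [0.5183, -0.3333, 0.0153]
orientation: [2.213, 2.228, 0.0]
ft_force: [-0.2, -0.7, -0.0]
width: 0.0243
grip_force: 24.8
```

Call:
drive_tool(
  series=[
    [0,0,0,0,0,0,0.6],
    [0,0,0,0,0,0,0.55],
    [0,0,0,0,0,0,0.5],
    [0,0,0,0,0,0,0.5],
  ],
)

```text
t: 22.2
position: [0.5182, -0.3331, 0.0149]
orientation: [2.214, 2.229, -0.0]
ft_force: [-0.4, 1.1, 0.3]
width: 0.0426
grip_force: 0.0
```

Call:
drive_tool(
  series=[
    [0,0,-1,0,0,0,0.5],
    [0,0,-3,0,0,0,0.5],
    [0,0,-4,0,0,0,0.5],
    [0,0,-4,0,0,0,0],
    [0,0,-4,0,0,0,0],
  ],
)

```text
t: 22.62
position: [0.5179, -0.3327, 0.1771]
orientation: [-2.214, -2.229, -0.0]
ft_force: [0.8, -0.9, 0.7]
width: 0.0654
grip_force: 0.0
```

Call:
drive_tool(
  series=[
    [2,-0.1,0,0,0,0,0],
    [3.6,-0.1,0,0,0,0,0],
    [3.6,-0.1,0,0,0,0,0],
    [3.6,-0.1,0,0,0,0,0],
    [3.6,-0.1,0,0,0,0,0],
  ],
)

```text
t: 23.03
position: [0.5117, -0.1677, 0.1758]
orientation: [2.214, 2.228, 0.001]
ft_force: [0.8, -0.5, -0.3]
width: 0.0855
grip_force: 0.0
```

Call:
drive_tool(
  series=[
    [3.6,-0.1,0,0,0,0,0],
    [3.6,-0.1,0,0,0,0,0],
    [3.6,-0.1,0,0,0,0,0],
    [3.6,-0.1,0,0,0,0,0],
    [3.6,-0.1,0,0,0,0,0],
  ],
)

```text
t: 23.45
position: [0.5055, 0.0126, 0.1758]
orientation: [2.213, 2.228, 0.001]
ft_force: [2.4, -0.3, -0.5]
width: 0.0856
grip_force: 0.0
```

Call:
drive_tool(
  series=[
    [3.6,0,0,0,0,0,0],
    [3.6,0,0,0,0,0,0],
    [3.6,0,0,0,0,0,0],
    [3.4,0,0,0,0,0,0],
    [3,1.6,0,0,0,0,0],
  ],
)

```text
t: 23.87
position: [0.5185, 0.1854, 0.1755]
orientation: [-2.211, -2.23, 0.001]
ft_force: [1.6, -0.2, -0.2]
width: 0.0853
grip_force: 0.0
```

Call:
drive_tool(
  series=[
    [3,1.6,0,0,0,0,0],
    [3,1.6,0,0,0,0,0],
    [3,1.6,0,0,0,0,0],
    [2,1.4,0,0,0,0.05,0],
    [0,0,0,0,0,0,0],
  ],
)

```text
t: 24.28
position: [0.5833, 0.297, 0.1756]
orientation: [2.267, 2.175, 0.005]
ft_force: [-0.3, -0.5, -0.1]
width: 0.0852
grip_force: 0.0
```

Run:
```python
from st import *
st()
im,d,c,w=snap('wrist'); save('w7.png',im)
hsv=cv2.cvtColor(im,cv2.COLOR_RGB2HSV); m=(hsv[...,1]>90)&(hsv[...,2]>50)
p=w[m]; q=p[np.isfinite(p).all(1)]; q=q[(q[:,2]>.006)&(q[:,2]<.03)&(abs(q[:,0]-.59)<.03)&(abs(q[:,1]-.32)<.12)]
for yy in np.arange(.22,.42,.02):
    k=q[abs(q[:,1]-yy)<.005]
    if len(k)>3: print('  ',yy.round(3),len(k),k[:,0].min().round(4),k[:,0].max().round(4),k[:,2].max().round(3))
im,d,c,w=snap('side'); save('side7.png',im); p=w.reshape(-1,3)
q=p[(p[:,2]>.009)&(p[:,2]<.03)&(abs(p[:,0]-.5175)<.038)&(abs(p[:,1]+.32)<.11)&(p[:,2]>.014)]
print('tongs',len(q),cv2.minAreaRect(q[:,:2].astype(np.float32)),q[:,2].max())
```

```text
24.2833 [0.5833 0.297  0.1756] [[0.041, 0.999, 0.002], [0.999, -0.041, 0.002], [0.002, 0.002, -1.0]] [0.32 0.29 1.68 0.   1.17 0.36] 0.0851538831179872
   0.22 33 0.5791 0.5924 0.019
   0.24 173 0.5786 0.5941 0.02
   0.26 152 0.5804 0.5937 0.019
   0.28 159 0.5812 0.5944 0.019
   0.3 166 0.5821 0.595 0.019
   0.32 168 0.5829 0.5966 0.019
   0.34 199 0.5829 0.597 0.019
   0.36 231 0.5829 0.5994 0.021
tongs 90 ((0.5149939060211182, -0.3433564603328705), (0.02622344344854355, 0.1068233847618103), 3.3002305030822754) 0.02433582419948815
```

View pics/side7.png

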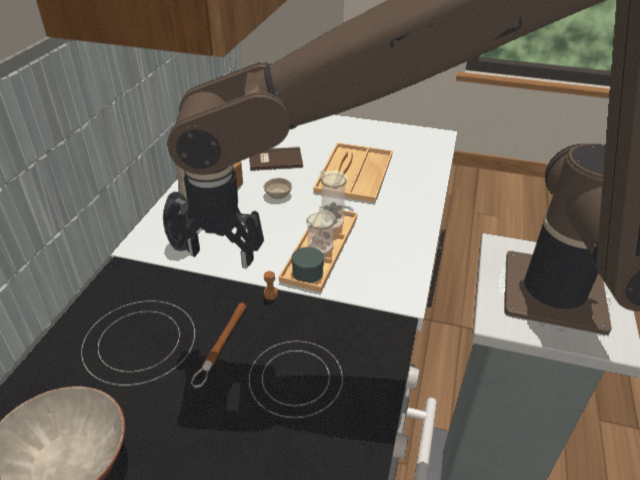

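The side view shows all three vessels in the jar tray at (308,262), (321,230) and (333,195). The tongs are in the far lane at (347,163), the stamp is at (270,285), and the gripper hangs over the loop tool. I'm going down on the handle.

Call:
drive_tool(
  series=[
    [0,0.25,3,0,0,0,0.2],
    [0,0.25,4,0,0,0,0.3],
    [0,0,4,0,0,0,0.4],
    [0,0,3,0,0,0,0.4],
    [0,0,1.2,0,0,0,0.4],
  ],
)

```text
t: 24.8
position: [0.5825, 0.2906, 0.0175]
orientation: [-2.267, -2.169, 0.014]
ft_force: [-1.1, 0.0, 0.4]
width: 0.0513
grip_force: 0.0
```

Call:
drive_tool(
  series=[
    [0,0,0.8,0,0,0,0.4],
    [0,0,0.5,0,0,0,0.4],
    [0,0,0.2,0,0,0,0.4],
    [0,0,0,0,0,0,0.4],
  ],
)

```text
t: 25.13
position: [0.5881, 0.2935, 0.0098]
orientation: [2.268, 2.172, 0.004]
ft_force: [0.7, -0.1, 0.5]
width: 0.0513
grip_force: 0.0
```

Call:
drive_tool(
  series=[
    [0,0,0,0,0,0,1],
    [0,0,0,0,0,0,1],
    [0,0,0,0,0,0,1],
    [0,0,0,0,0,0,1],
    [0,0,0,0,0,0,1],
  ],
  squeeze=30,
)

```text
t: 25.55
position: [0.5879, 0.2937, 0.0094]
orientation: [2.268, 2.173, 0.004]
ft_force: [-0.9, 0.7, 5.4]
width: 0.016
grip_force: 30.9
```

Call:
drive_tool(
  series=[
    [0,0,-2,0,0,0,1],
    [0,0,-4,0,0,0,1],
    [0,0,-4,0,0,0,1],
    [0,0,-4,0,0,-0.04,1],
    [0,0,-3,0,0,0,1],
  ],
)

```text
t: 25.97
position: [0.5873, 0.2935, 0.1812]
orientation: [2.222, 2.219, 0.004]
ft_force: [1.7, 0.5, -0.3]
width: 0.0161
grip_force: 30.2
```

Call:
drive_tool(
  series=[
    [-2,-1.5,0,0,0,0,1],
    [-3,-2.2,0,0,0,0,1],
    [-3,-2.2,0,0,0,0,1],
    [-3,-2.2,0,0,0,0,1],
    [-3.5,-0.7,0,0,0,0,1],
  ],
)

```text
t: 26.38
position: [0.4949, 0.1482, 0.1766]
orientation: [-2.221, -2.219, 0.004]
ft_force: [0.8, 0.2, -1.1]
width: 0.0155
grip_force: 30.2
```

Call:
drive_tool(
  series=[
    [-3.5,-0.4,0,0,0,0,1],
    [-3.5,-0.4,0,0,0,0,1],
    [-3.5,-0.4,0,0,0,0,1],
    [-3.5,-0.4,0,0,0,0,1],
    [-3.5,-0.4,0,0,0,0,1],
  ],
)

```text
t: 26.8
position: [0.4768, -0.0278, 0.1775]
orientation: [-2.224, -2.218, 0.0]
ft_force: [1.2, -0.6, -0.5]
width: 0.0163
grip_force: 30.2
```

Call:
drive_tool(
  series=[
    [-3.5,-0.4,0,0,0,0,1],
    [-3.5,-0.4,0,0,0,0,1],
    [-3.5,-0.4,0,0,0,0,1],
    [-3.5,-0.4,0,0,0,0,1],
    [-3.5,-0.4,0,0,0,0,1],
  ],
)

```text
t: 27.22
position: [0.4564, -0.2028, 0.1774]
orientation: [-2.224, -2.218, 0.0]
ft_force: [1.1, 0.1, -0.2]
width: 0.0157
grip_force: 30.2
```

Call:
drive_tool(
  series=[
    [-3.5,-0.4,0,0,0,0,1],
    [-3.5,-0.4,0,0,0,0,1],
    [-3.5,-0.4,0,0,0,0,1],
    [0,0,0,0,0,0,1],
    [0,0,0,0,0,0,1],
  ],
)

```text
t: 27.63
position: [0.4442, -0.3075, 0.1773]
orientation: [-2.227, -2.214, -0.0]
ft_force: [-0.1, 0.9, -1.2]
width: 0.016
grip_force: 30.2
```

Run:
```python
from st import *
st()
im,d,c,w=snap('wrist'); save('w8.png',im); p=w.reshape(-1,3)
for l,z0,z1 in (('held',.16,.21),):
    q=p[(p[:,2]>z0)&(p[:,2]<z1)]
    for yy in np.arange(-.45,-.2,.02):
        k=q[abs(q[:,1]-yy)<.005]
        if len(k)>3: print('  ',yy.round(3),len(k),k.min(0).round(3),k.max(0).round(3))
q=p[(p[:,2]>.014)&(p[:,2]<.03)&(abs(p[:,0]-.48)<.1)&(abs(p[:,1]+.25)<.03)]
h,e=np.histogram(q[:,0],bins=np.arange(.39,.6,.004)); print([(e[i].round(3),int(h[i])) for i in range(len(h)) if h[i]>5])
```

```text
27.6333 [ 0.4442 -0.3075  0.1773] [[0.006, 1.0, -0.001], [1.0, -0.006, 0.001], [0.001, -0.001, -1.0]] [-0.79  0.04  1.96  0.    1.14 -0.79] 0.016022485574320747
   -0.35 585 [ 0.435 -0.355  0.178] [ 0.45  -0.345  0.187]
   -0.33 583 [ 0.436 -0.335  0.178] [ 0.45  -0.325  0.187]
   -0.31 819 [ 0.435 -0.315  0.178] [ 0.451 -0.305  0.21 ]
   -0.29 685 [ 0.437 -0.295  0.177] [ 0.45  -0.285  0.187]
   -0.27 814 [ 0.436 -0.275  0.178] [ 0.451 -0.265  0.187]
   -0.25 1018 [ 0.436 -0.255  0.178] [ 0.451 -0.245  0.188]
   -0.23 1080 [ 0.435 -0.235  0.178] [ 0.452 -0.225  0.188]
   -0.21 172 [ 0.435 -0.215  0.178] [ 0.453 -0.205  0.183]
[(np.float64(0.406), 236), (np.float64(0.41), 223), (np.float64(0.47), 219), (np.float64(0.474), 244), (np.float64(0.506), 11), (np.float64(0.51), 245), (np.float64(0.514), 114), (np.float64(0.518), 224), (np.float64(0.522), 47), (np.float64(0.558), 265), (np.float64(0.562), 296)]
```

View pics/w8.png

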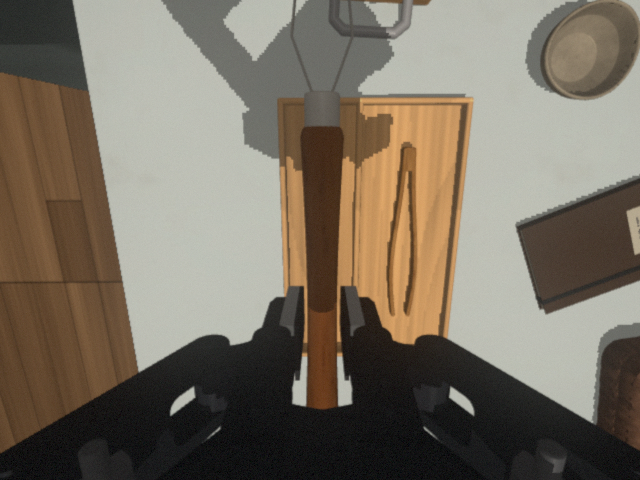

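The loop tool is held level at x≈0.4435, and the lane's inner walls are at x≈0.411 and 0.471. The tongs lie in the wide lane at (402,230). I'll shift −4 cm in y and lower.

Call:
drive_tool(
  series=[
    [-2,-0.2,0,0,0,0,1],
    [-2.05,-0.15,0,0,0,0,1],
    [0,0,3,0,0,0,1],
    [0,0,4,0,0,0,1],
    [0,0,4,0,0,0,1],
  ],
)

```text
t: 28.1
position: [0.4426, -0.3462, 0.0681]
orientation: [2.22, 2.217, 0.0]
ft_force: [-0.4, -0.1, -0.9]
width: 0.016
grip_force: 30.3
```

Call:
drive_tool(
  series=[
    [0,0,2,0,0,0,1],
    [0,0,1,0,0,0,1],
    [0,0,0,0,0,0,1],
    [0,0,0,0,0,0,1],
  ],
)

```text
t: 28.43
position: [0.442, -0.3463, 0.0385]
orientation: [2.223, 2.219, 0.0]
ft_force: [0.2, -1.1, 0.9]
width: 0.016
grip_force: 30.2
```

Call:
drive_tool(
  series=[
    [0,-0.1,0.8,0,0,0,1],
    [0,0,0.8,0,0,0,1],
    [0,0,0.5,0,0,0,1],
    [0,0,0,0,0,0,1],
  ],
)

```text
t: 28.77
position: [0.4399, -0.3463, 0.0161]
orientation: [-2.224, -2.217, -0.0]
ft_force: [0.1, 0.2, -0.2]
width: 0.0159
grip_force: 30.2
```

Call:
drive_tool(
  series=[
    [0,0,0.2,0,0,0,1],
    [0,0,0,0,0,0,1],
  ],
)

```text
t: 28.93
position: [0.4403, -0.3469, 0.0147]
orientation: [-2.225, -2.218, -0.0]
ft_force: [-0.3, 0.4, -0.1]
width: 0.0159
grip_force: 30.2
```

Call:
drive_tool(
  series=[
    [0,0,0.05,0,0,0,0.76],
    [0,0,0,0,0,0,0.72],
    [0,0,0,0,0,0,0.71],
    [0,0,0,0,0,0,0.71],
  ],
)

```text
t: 29.27
position: [0.4405, -0.347, 0.0146]
orientation: [2.224, 2.218, -0.0]
ft_force: [-0.3, -0.3, -0.1]
width: 0.0249
grip_force: 0.0
```

Call:
drive_tool(
  series=[
    [0,0,-0.5,0,0,0,0.71],
    [0,0,-1,0,0,0,0.71],
    [0,0,-2,0,0,0,0.71],
    [0,0,-4,0,0,0,0.71],
    [0,0,-4,0,0,0,0.71],
  ],
)

```text
t: 29.68
position: [0.4394, -0.3458, 0.1299]
orientation: [-2.222, -2.216, -0.0]
ft_force: [-0.1, -1.1, 0.5]
width: 0.0246
grip_force: 0.0
```

Call:
drive_tool(
  series=[
    [0,0,-4,0,0,0,0.71],
    [-3,0,-2,0,0,0,0.71],
    [-3,0,0,0,0,0,0.71],
    [0,0,0,0,0,0,0.71],
    [0,0,0,0,0,0,0.71],
  ],
)

```text
t: 30.1
position: [0.44, -0.408, 0.1907]
orientation: [2.226, 2.215, -0.0]
ft_force: [0.4, 0.6, -1.0]
width: 0.0253
grip_force: 0.0
```

Run:
```python
from st import *
st()
im,d,c,w=snap('wrist'); save('w9.png',im); p=w.reshape(-1,3)
hsv=cv2.cvtColor(im,cv2.COLOR_RGB2HSV)
im=exts('side',[('tall',.486,-.084,.05,.12,.15),('short',.489,.004,.045,.075,.1),('tin',.492,.092,.05,.045,.06),('stamp',.547,.174,.03,.05,.07)]); save('side9.png',im)
q=p[(p[:,2]>.011)&(p[:,2]<.04)&(p[:,0]>.417)&(p[:,0]<.466)&(abs(p[:,1]+.32)<.11)]
print('loop',q.min(0).round(3),q.max(0).round(3))
for yy in np.arange(-.43,-.2,.02):
    k=q[abs(q[:,1]-yy)<.006]
    if len(k)>3: print('  ',yy.round(3),len(k),k.min(0).round(3),k.max(0).round(3))
```

```text
30.1 [ 0.44   -0.408   0.1907] [[0.005, 1.0, 0.001], [1.0, -0.005, -0.001], [-0.001, 0.001, -1.0]] [-0.92  0.16  1.8   0.    1.18 -0.91] 0.025316118890030305
side tall 406 [ 0.457 -0.117  0.12 ] [ 0.519 -0.055  0.138]
side short 526 [ 0.459 -0.031  0.075] [0.521 0.038 0.094]
side tin 604 [0.459 0.06  0.045] [0.524 0.128 0.056]
side stamp 103 [0.534 0.162 0.05 ] [0.556 0.186 0.065]
loop [ 0.428 -0.419  0.014] [ 0.451 -0.23   0.026]
   -0.41 224 [ 0.431 -0.416  0.016] [ 0.447 -0.404  0.026]
   -0.39 219 [ 0.431 -0.396  0.016] [ 0.446 -0.384  0.025]
   -0.37 206 [ 0.433 -0.376  0.016] [ 0.446 -0.364  0.024]
   -0.35 212 [ 0.433 -0.356  0.017] [ 0.445 -0.344  0.024]
   -0.33 225 [ 0.433 -0.336  0.016] [ 0.445 -0.324  0.024]
   -0.31 256 [ 0.432 -0.316  0.015] [ 0.446 -0.304  0.025]
   -0.29 303 [ 0.432 -0.296  0.016] [ 0.447 -0.284  0.026]
   -0.27 288 [ 0.431 -0.276  0.016] [ 0.448 -0.264  0.026]
   -0.25 46 [ 0.43  -0.256  0.016] [ 0.448 -0.244  0.019]
   -0.23 20 [ 0.429 -0.236  0.014] [ 0.45 -0.23  0.02]
```

Run:
```python
import cv2,numpy as np
a=cv2.imread('pics/w9.png'); b=cv2.imread('pics/side9.png')[120:320,220:420]
b=cv2.resize(b,(480,480)); o=cv2.resize(np.hstack([a,b]),(800,343)); cv2.imwrite('pics/f9.png',o)
```

```text
(no output)
```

View pics/f9.png

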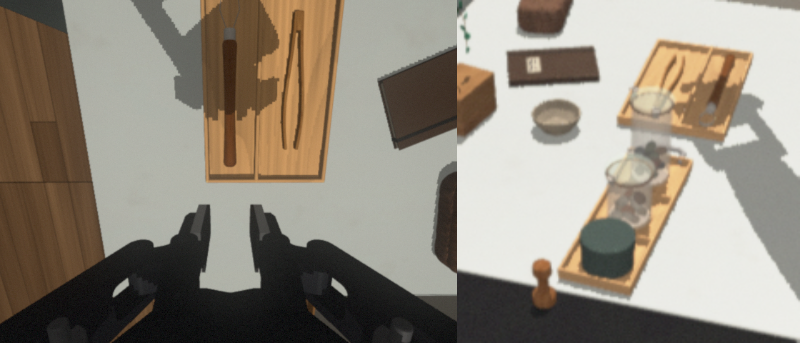

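The final picture shows the loop tool flat in the narrow lane at (230,95) and the tongs flat in the wide lane at (293,80). The tin, short jar and tall jar stand in order in the jar tray, each within about 5 mm of its bay middle. The stamp hasn't moved. I'm handing in.

```bash
python3 -c "
from plant import r
print(r.hand_in())"
```

```text
the job is handed in; nothing more can be done
None
```

The job is handed in after about 30 s of robot time: both jars and the tin stand in their bays in order of height, the tongs and loop tool lie flat in their lanes, and the stamp is still standing where it was; the hand-in returned no verdict.

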